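Close the mould clamp: press the ratchet pawl free and push the arm down

ROBOT

A 7-joint arm with a two-finger parallel gripper is mounted at the origin on the work surface. World frame = base frame: x ahead of the robot, y to its left, z up, the work surface at z = 0. Lengths are in m, angles in rad, forces in N, time in s.
With the tool pointing down it reaches from about 0.4 to 0.875 m from the base axis. Payload 6.5 kg.
Tool frame: the origin (TCP) lies midway between the tips of the shut fingers; the grasp point (between the pads) lies 19 mm behind it; x points along the fingers, y is the direction in which the jaws open and shut, and the axes are right-handed (so a half turn about x gives the same grasp; the last joint's range is limited). The gripper opens to 88 mm and grips with 3 to 60 N. Pads are 18 mm wide; open, the fingers measure 123 mm over their backs; the gripper's body (75 mm by 187 mm) begins 45 mm behind the grasp point.
Start: joints at [-1.238, 0.536, -0.004, 1.538, 0.003, 1.067, -0.071], TCP at [0.252, 0.599, 0.239] pointing down, gripper open.
Joint ranges: [-2.7, 2.7], [-0.37, 2.16], [-1.27, 1.26], [0.24, 2.4], [-1.31, 4.45], [0.19, 1.91], [-2.76, 2.76]. Speed limits (rad/s): [2.39, 2.39, 3.14, 3.14, 3.14, 3.14, 3.14].

INTERFACE

Orientations are given as a rotation vector (axis times angle).
In Python, from workcell import bot, eyes gives the robot as it stands.
- The arm moves only by the tool arm_command, never from a script. Its argument "increments" is text: rows parted by semicolons, each of 5 numbers parted by spaces: the shift along the world's x, y, z in mm, then the turn about the world's z in rad, then the gripper command: -1 is fully open, 1 is shut, values between are in proportion. In form: x y z roll hand; .... A call has exactly 10 rows; each row shifts and turns the commanded pose from where the row before left it; what a row does not reach is not made up. A row lasts 1/10 s, in which the tool goes at most 50 mm and 8.59 degrees, less where a joint would pass 70% of its speed; a pose out of reach is approached as far as the arm can. A call is refused whole if a number of a shift passes 50 or a number of a turn 0.15, either way. A call with a gripper value outside its range is refused whole. The fingers move at their own pace and stop on an object; "squeeze" is the grip in N (left out, the last holds). Time passes only in rows, so rows that do not move let the fingers close, or fill a call up. It gives the time, the measured TCP pose, the force and the opening at its end, in the units of the state.
- bot.state(): the state, without advancing time (a new reading comes with each control period).
- eyes.capture(name): name is "scene" or "top" or "wrist"; returns the picture (420x560x3 uint8, blue, green, red); there is no depth.
- eyes.camera_params(name): a dict with "intrinsics" (3x3 intrinsics, pixels), "extrinsics" (4x4, takes a point from camera to world coordinates); the wrist camera has in their place "mount" (4x4, takes a point from camera to tool coordinates, whose origin is the TCP and whose axes are the tool frame's). Camera axes: x right, y down, z forward; pixel columns grow to the right and rows downward; lengths in m; the calibration is good to about 2 mm. A picture is of the moment at which its call begins: read the wrist's pose just before it. camera_params takes no time and is no camera call.
- bot.sign_off(): hands the job in, once; it reports no verdict.
The state is a dict: "time": time; "q": joint angles; "joint_velocities": joint speeds; "joint_torque": joint torques, N m; "eef_pos": TCP position; "orientation": TCP orientation; "ft_force": force on the tool from outside, world axes, zero at the start; "ft_torque": the same for the moment, N m; "width": finger opening in m.
Only numpy, scipy, OpenCV 4.12 (cv2) and the standard library are available. Lean on these libraries where they do the work, as an engineer would, in place of code of your own. Each camera call takes 0.05 s, during which the arm holds its last target.

TASK

Shut the mould clamp on the plaster mould: with a fingertip press the pawl's thumb plate down until the ratchet is free, and, keeping the plate pressed, push the arm down past its teeth until its rubber pad sits on the mould. Then let go of the plate and move clear. Only press: do not grasp or raise the arm, do not lift or shift the mould, and leave the cup, the jar and the white ware where they stand.

Things in the scene. Friction and masses are not known exactly. Their poses are not given: they have to be found in the camera images.
- clamp: Bench clamp of dark steel, bolted down: base plate 320 x 140 x 14 mm; at its +x end an upright 10 mm plate carries a toothed quadrant (93 mm radius about the pivot, on the pivot's -x side, top 210 mm above the bench). Origin on the bench, 10 mm to the -x side of the base plate's middle; z up. The hinged arm runs from the pivot towards the clamp's -x. Place and yaw differ from start to start.
- clamp_pivot (a point): The arm's pivot in the upright plate: 120 mm along the clamp's +x from its origin, 120 mm above the bench, its axis the clamp's y. Axes as the clamp's. The hinge is stiff: the arm stays where it is left; with the pawl free it takes about 6 N down at the thumb plate to move it.
- clamp_arm (a joint): Angle (rad) of the grey arm above level: two flat bars (34 mm wide together, 20 mm high) reaching 265 mm from the pivot. At 0 it is level and its pad touches the mould; it starts raised, 0.39 to 0.60. With the pawl engaged, teeth every 0.14 rad (at about 0.10, 0.24, 0.38, 0.52) stop it going down; below 0.09 there are none.
- pawl (a joint): Angle (rad) of the steel pawl, a bell crank hinged between the arm's bars 100 mm from the pivot. 0: sprung home, engaged; above about 0.13: its nose is clear of the teeth; 0.22: its stop, thumb plate right down. About 1.5 N at the plate starts it, 4 N brings it to the stop. Let go, it springs home and catches the next tooth below.
- thumb_plate (a point): Middle of the top of the pawl's thumb plate: steel, 40 mm along the arm, 44 mm across, near the arm's free end. Pawl home: 220 mm along the arm from the pivot, 48 mm above the arm's centre line, plate parallel to the arm. Pressed to its stop: 228 mm along, 21 mm above, outer end tipped down 0.22 rad. It swings with the arm about the pivot. z: plate's normal; -x: to the arm's free end.
- pad (a point): Middle of the underside of the rubber pad (44 mm disc) under the arm, 150 mm from the pivot, 32 mm below the arm's centre line.
- mould: Two-part plaster mould, off-white block 100 x 110 x 74 mm, about 0.9 kg, standing loose on the base plate under the pad. Origin at the middle of its underside, its top 88 mm above the bench.
- jar: Closed glaze jar, 56 mm across, 75 mm tall, standing beside the clamp on its -y side. Origin at the middle of its underside. Leave alone.
- cup: White cup, 72 mm across, 75 mm tall, beside the clamp on its +y side. Origin at the middle of its underside. Leave alone.
- ware: White pillow-shaped pot, 156 mm square, 57 mm high, on the bench to the robot's right of the clamp. Origin at the middle of its underside. Leave alone.
Mind the look-alikes: they are no part of the job. Leave any orange or turquoise look-alike of the mould alone.

How it is judged:
On the way, in this order (a step that is already met when the one before it is completed fails the run):
1. the pawl is pressed free while the arm is still raised (value of joint pawl above 0.13 rad and value of joint clamp_arm above 0.25 rad), for 0.05 s.
2. the arm is pushed down past its teeth onto the mould (value of joint clamp_arm below 0.025 rad), for 0.2 s.
At the end, for the whole second after the job is handed in: The arm is down with its pad on the mould (arm angle below 0.025 rad, i.e. pad within 4 mm), the pawl let go and sprung home (below 0.04 rad), and the mould upright, at rest and within 12 mm of its start (value of joint clamp_arm between -0.04 and 0.025 rad and value of joint pawl below 0.04 rad and distance of mould from where it was at the start of the episode below 0.012 m and angle between mould's own z axis and vertical below 0.06 rad and linear speed of mould below 0.01 m/s); the robot touches nothing.
It fails at once if the arm is raised well above its start (value of joint clamp_arm above 0.7 rad).
It fails at once if the mould is lifted, shifted by 20 mm or tipped (distance of mould from where it was at the start of the episode above 0.02 m or angle between mould's own z axis and vertical above 0.15 rad).
It fails at once if the jar, cup or ware is moved by more than 20 mm (distance of any of jar, cup, ware from where it was at the start of the episode above 0.02 m).
It also fails if it takes over 35 s, if anything falls off the work surface, if the arm or the gripper's body presses on something with over 40 N, if the wrist force passes 120 N, or if a joint passes its speed limit or range.

## Working session

There is one attempt and no reset: what is moved stays moved. The work goes in short steps, Python scripts to look and compute and a tool call to move; the robot and the scene stay as the last step left them, time stands still between calls to the robot, and variables do not carry over. Pictures are saved under pics/ and viewed, and the job is handed in when it is done.

Besides the shell and the picture viewer there is one more tool, called after "Emit:" as name(argument=value, ...), one argument or row to a line, values as JSON. arm_command: Moves the arm, as the interface text tells. Its arguments: {"type":"object","properties":{"increments":{"type":"string"},"squeeze":{"type":"number"}},"required":["increments"]}

```bash
mkdir -p pics; ls; python3 - <<'E'
from workcell import bot, eyes
import cv2
s=bot.state(); print(s)
for n in("scene","top"):
    cv2.imwrite(f"pics/{n}0.png",eyes.capture(n)); print(n,eyes.camera_params(n))
print(eyes.camera_params("wrist"))
E
```

```text
pics
{'time': 0.0, 'q': array([-1.23817911,  0.537168  , -0.00444037,  1.53882302,  0.00261963,
        1.06727825, -0.07121153]), 'joint_velocities': array([-1.37471280e-03,  1.42604022e-04, -2.03076096e-04, -2.06352634e-03,
       -4.89683385e-04, -8.24007712e-06,  1.22734792e-03]), 'joint_torque': array([ 8.18105891e-04, -5.70979285e+01,  9.91383567e-01, -2.51613253e+01,
       -5.62059833e-02,  1.78568414e-02,  1.75806927e-04]), 'eef_pos': array([0.25220427, 0.59844081, 0.2378574 ]), 'orientation': array([ 0.31149621,  1.54826253, -0.3141176 ]), 'ft_force': array([-0.40654565, -0.09714374,  0.11944017]), 'ft_torque': array([-5.76465266e-02,  2.51399051e-02, -1.27176792e-05]), 'width': 0.08845613337831902}
scene {'intrinsics': array([[468.45220635,   0.        , 292.007895  ],
       [  0.        , 468.45220635, 209.929093  ],
       [  0.        ,   0.        ,   1.        ]]), 'extrinsics': array([[-0.6317024 ,  0.57459791, -0.52037422,  1.12581883],
       [ 0.77513102,  0.47782089, -0.41335106,  0.3833281 ],
       [ 0.01113502, -0.66447305, -0.74722926,  0.93372283],
       [
[... 309 characters left out ...]
  [-0.99991467, -0.01124551, -0.00664735, -0.05536506],
       [ 0.00793887, -0.11900698, -0.99286168,  0.96662485],
       [ 0.        ,  0.        ,  0.        ,  1.        ]])}
{'intrinsics': array([[375.77855816,   0.        , 278.59120623],
       [  0.        , 375.77855816, 208.21656611],
       [  0.        ,   0.        ,   1.        ]]), 'mount': array([[-3.39188310e-04, -3.16155115e-01,  9.48707451e-01,
        -1.45747854e-01],
       [ 9.99999895e-01, -3.98697502e-04,  2.24661480e-04,
        -9.94343784e-04],
       [ 3.07219415e-04,  9.48707428e-01,  3.16155217e-01,
        -8.23734448e-02],
       [ 0.00000000e+00,  0.00000000e+00,  0.00000000e+00,
         1.00000000e+00]])}
```

View pics/scene0.png

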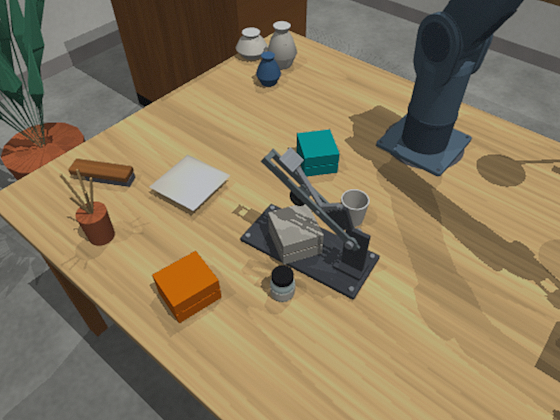

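View pics/top0.png

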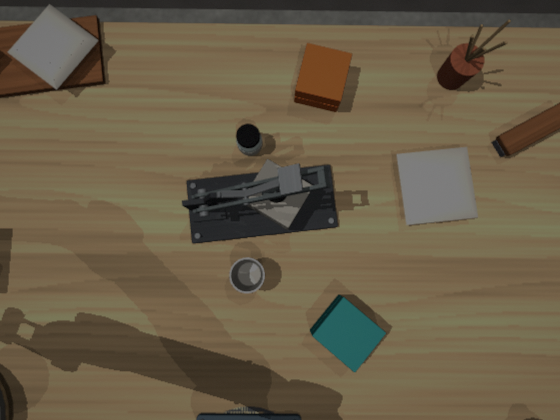

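```bash
python3 - <<'E'
import cv2
a=cv2.imread("pics/top0.png")[145:255,170:370]
cv2.imwrite("pics/top_c.png",cv2.resize(a,None,fx=4,fy=4,interpolation=cv2.INTER_CUBIC))
a=cv2.imread("pics/scene0.png")[140:300,230:390]
cv2.imwrite("pics/scene_c.png",cv2.resize(a,None,fx=3.75,fy=3.75,interpolation=cv2.INTER_CUBIC))
E
```

```text
(no output)
```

View pics/top_c.png

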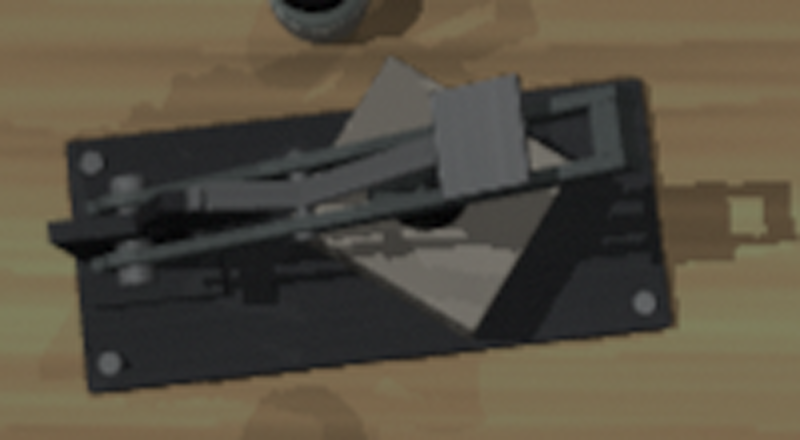

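View pics/scene_c.png

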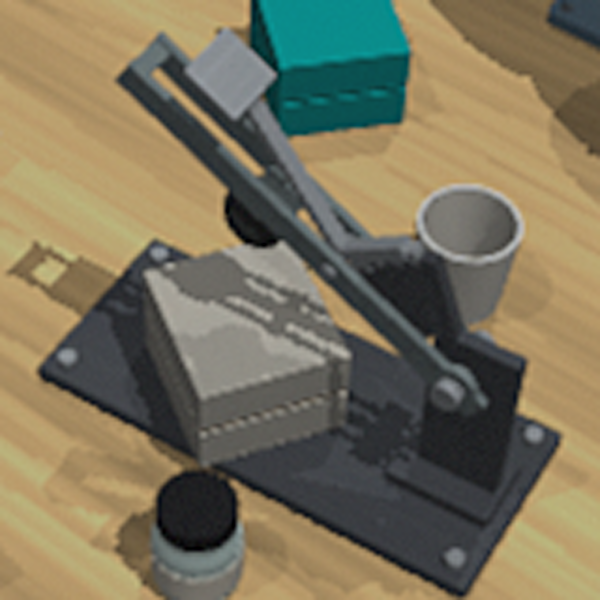

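```bash
cat > h.py <<'E'
import numpy as np
from workcell import bot, eyes
def proj(n,P):
    c=eyes.camera_params(n);E=np.linalg.inv(c["extrinsics"]);p=P@E[:3,:3].T+E[:3,3];q=p@c["intrinsics"].T
    return q[:,:2]/q[:,2:]
def model(x,y,yaw,a,pw=0.):
    c,s=np.cos(yaw),np.sin(yaw)
    W=lambda p:np.array([x+c*p[0]-s*p[1],y+s*p[0]+c*p[1],p[2]])
    def A(l,h,t=0.):  # along arm, above
        return W([120-0 if False else .12-l*np.cos(a)-h*np.sin(a)*(-1)*(1) if False else .12-l*np.cos(a)+h*np.sin(a),t,.12+l*np.sin(a)+h*np.cos(a)])
    return W,A
E
cat > fit.py <<'E'
from h import *
from scipy.optimize import least_squares
T=np.array([[68,143],[640,78],[672,326],[92,390],[434,92],[520,75],[529,183],[441,196]])/4+[170,145]
S=np.array([[42,372],[463,595],[558,437],[152,242],[229,28],[277,75],[236,120],[185,72]])/3.75+[230,140]
# clamp +y = world -x ; image down in top
def pts(p):
    W,A=model(*p)
    B={k:W(v) for k,v in dict(pm=[.17,-.07,.014],mm=[-.15,-.07,.014],mp=[-.15,.07,.014],pp=[.17,.07,.014]).items()}
    top=[B['pm'],B['mm'],B['mp'],B['pp'],A(.2,.048,-.022),A(.24,.048,-.022),A(.24,.048,.022),A(.2,.048,.022)]
    # scene: plate corners
    sc=[B['mm'],B['pm'],B['pp'],B['mp'],A(.24,.048,.022),A(.2,.048,.022),A(.2,.048,-.022),A(.24,.048,-.022)]
    return np.array(top),np.array(sc)
def res(p):
    t,s=pts(p); return np.r_[(proj("top",t)-T).ravel(),(proj("scene",s)-S).ravel()]
r=least_squares(res,[.42,0,1.57,.45],loss='soft_l1')
print(r.x,np.abs(r.fun).max()); print(res(r.x).reshape(-1,2).round(1))
W,A=model(*r.x)
print("pivot",W([.12,0,.12]),"plate",A(.22,.048),"pressed",A(.228,.021))
print("armdir",A(1,0)-A(0,0))
E
python3 fit.py
```

```text
[ 0.55080508 -0.02920005  1.68825144  0.52735817] 2.764747593066204
[[-2.  -1.9]
 [-0.4 -0.7]
 [-0.7  0.3]
 [-2.8  0. ]
 [-1.   0. ]
 [-0.8 -0.5]
 [ 0.1 -0.3]
 [ 0.1  0.6]
 [-1.6 -2.7]
 [ 0.1 -1.6]
 [ 1.5 -1.7]
 [ 0.6 -2.6]
 [-1.6 -1. ]
 [-0.7 -0.4]
 [-0.9 -0.3]
 [-1.4 -1. ]]
pivot [0.53674285 0.08997316 0.12      ] plate [ 0.55619028 -0.07483803  0.27219418] pressed [ 0.55859268 -0.0951977   0.25288843]
armdir [ 0.1012644  -0.85818573  0.50325219]
```

```bash
python3 - <<'E'
from h import *
from scipy.spatial.transform import Rotation as R
s=bot.state();M=R.from_rotvec(s["orientation"]).as_matrix();print(M.round(3))
yaw=1.68825
print("jaw yaw",np.arctan2(M[1,1],M[0,1]),"want",yaw+np.pi/2-np.pi,yaw+np.pi/2)
p=(0.55080508,-0.02920005,yaw)
u=np.array([-np.cos(yaw),-np.sin(yaw)])
for a,pw in [(.527,0),(.527,.11),(.527,.22)]+[(x,.22) for x in(.45,.35,.25,.15,.1,.05,.02,0,-.02)]:
    W,A=model(*p,a)
    l=.1+.12*np.cos(pw)+.048*np.sin(pw);h=.048*np.cos(pw)-.12*np.sin(pw)
    P=A(l,h);t=a-pw; P[2]+=abs(np.tan(t))*.009
    print(a,pw,(P*1000).round(1))
E
```

```text
[[-0.     0.388  0.922]
 [-0.001  0.922 -0.388]
 [-1.    -0.002  0.   ]]
jaw yaw 1.1721234896616184 want 0.11745367320510347 3.2590463267948966
0.527 0 [556.2 -74.9 277.4]
0.527 0.11 [557.5 -85.5 266.8]
0.527 0.22 [558.6 -95.1 255.2]
0.45 0.22 [ 559.7 -104.6  239.7]
0.35 0.22 [ 561.  -115.3  218.6]
0.25 0.22 [ 562.  -123.9  196.6]
0.15 0.22 [ 562.8 -130.4  175.1]
0.1 0.22 [ 563.  -132.9  164.4]
0.05 0.22 [ 563.3 -134.7  153.5]
0.02 0.22 [ 563.4 -135.6  147. ]
0 0.22 [ 563.4 -136.   142.7]
-0.02 0.22 [ 563.5 -136.4  138.3]
```

Emit:
arm_command(
  increments="17 -37 10 -0.06 1;17 -37 10 -0.06 1;17 -37 10 -0.06 1;17 -37 10 -0.06 1;17 -37 10 -0.06 1;17 -37 10 -0.06 1;17 -37 10 -0.06 1;17 -37 10 -0.06 1;17 -37 10 -0.06 1;17 -37 10 -0.06 1",
  squeeze=20,
)

```text
time: 1.1
eef_pos: [0.4226, 0.2272, 0.339]
orientation: [0.78, 1.426, -0.78]
ft_force: [0.8, 0.8, 0.2]
width: 0.0104
```

Emit:
arm_command(
  increments="15 -34 0 -0.05 1;15 -34 0 -0.05 1;15 -34 0 -0.05 1;15 -34 0 -0.05 1;15 -34 0 -0.05 1;15 -34 0 -0.05 1;15 -34 0 -0.05 1;15 -34 0 -0.05 1;13 -30 0 -0.05 1;0 0 0 0 1",
)

```text
time: 2.1
eef_pos: [0.5557, -0.0781, 0.3385]
orientation: [1.122, 1.259, -1.126]
ft_force: [-0.8, -0.5, -0.1]
width: 0.0004
```

```bash
python3 - <<'E'
from h import *
import cv2
from scipy.spatial.transform import Rotation as R
s=bot.state();M=R.from_rotvec(s["orientation"]).as_matrix();print(s["time"],s["eef_pos"],s["ft_force"],s["width"],np.arctan2(M[1,1],M[0,1]),M[:,0])
for n in("wrist","scene"):
    im=eyes.capture(n); cv2.imwrite(f"pics/{n}1.png",im)
E
```

```text
2.1 [ 0.55571081 -0.07806465  0.33848951] [-0.7854744  -0.50526071 -0.14306819] 0.00038214304011292144 0.11421498442086524 [-1.83167772e-05 -3.04490246e-03 -9.99995364e-01]
```

View pics/wrist1.png

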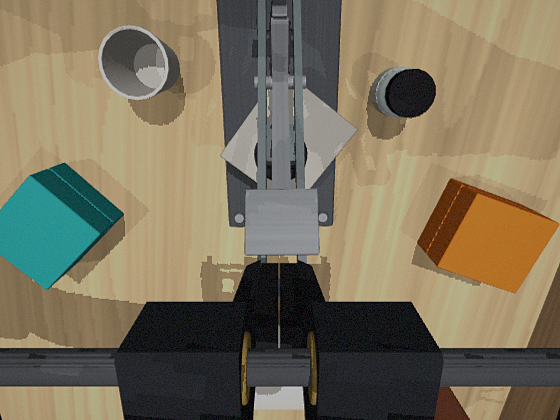

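View pics/scene1.png

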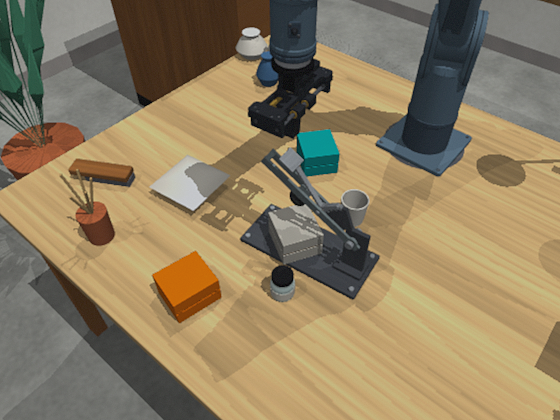

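```bash
cat >> fit.py <<'E'
from scipy.spatial.transform import Rotation as R
def wproj(P,s):
    c=eyes.camera_params("wrist");M=np.eye(4);M[:3,:3]=R.from_rotvec(s["orientation"]).as_matrix();M[:3,3]=s["eef_pos"]
    E=np.linalg.inv(M@c["mount"]);p=np.atleast_2d(P)@E[:3,:3].T+E[:3,3];q=p@c["intrinsics"].T;return q[:,:2]/q[:,2:]
s=bot.state()
Wm=np.array([[246,190],[318,190],[320,253],[246,254],[229,225],[333,226]])
def wp(p):
    W,A=model(*p);return np.array([A(.2,.048,.022),A(.2,.048,-.022),A(.24,.048,-.022),A(.24,.048,.022),W([-.15,.07,.014]),W([-.15,-.07,.014])])
print((wproj(wp(r.x),s)-Wm).round(1))
def res2(p): return np.r_[res(p),(wproj(wp(p),s)-Wm).ravel()]
r2=least_squares(res2,r.x,loss='soft_l1');print(r2.x,res2(r2.x).reshape(-1,2).round(1)[-6:])
W,A=model(*r2.x);print("plate",A(.22,.048))
E
python3 fit.py|tail -16
```

```text
[-1.4 -1. ]]
pivot [0.53674285 0.08997316 0.12      ] plate [ 0.55619028 -0.07483803  0.27219418] pressed [ 0.55859268 -0.0951977   0.25288843]
armdir [ 0.1012644  -0.85818573  0.50325219]
[[-0.8  5.9]
 [-1.3  6.2]
 [-2.1  8.7]
 [-2.2  7.4]
 [-1.5  4.8]
 [-1.3  4.2]]
[ 0.55095519 -0.02478921  1.69327609  0.52085161] [[ 0.6  0.3]
 [ 0.1  0.2]
 [-0.4  2.6]
 [-0.5  1.6]
 [-0.6  2. ]
 [-0.1  0.9]]
plate [ 0.55669019 -0.07137891  0.27111117]
```

Emit:
arm_command(
  increments="0 1 -11 0 1;1 1 -11 0 1;0 1 -11 0 1;0 1 -10 0 1;0 1 -8 0 1;0 0 -3 0 1;0 0 -2 0 1;0 0 -2 0 1;0 0 -2 0 1;0 0 0 0 1",
)

```text
time: 3.2
eef_pos: [0.5564, -0.0681, 0.2787]
orientation: [1.119, 1.264, -1.119]
ft_force: [-0.7, 0.7, -0.1]
width: 0.0005
```

```bash
python3 - <<'E'
from h import *
import cv2
print(bot.state()["eef_pos"],bot.state()["ft_force"])
im=eyes.capture("scene"); cv2.imwrite("pics/s2.png",cv2.resize(im[90:300,220:430],None,fx=2.8,fy=2.8,interpolation=cv2.INTER_CUBIC))
p=(0.55095519,-0.02478921,1.69327609)
for a,pw in [(.521,0),(.521,.05),(.521,.11),(.521,.165),(.521,.22)]+[(x,.22) for x in(.45,.4,.35,.3,.25,.2,.15,.1,.05,.02,0,-.02)]:
    W,A=model(*p,a)
    l=.1+.12*np.cos(pw)+.048*np.sin(pw);h=.048*np.cos(pw)-.12*np.sin(pw)
    P=A(l,h);t=a-pw; P[2]+=abs(np.tan(t))*.009
    print(a,pw,(P*1000).round(1))
E
```

```text
[ 0.5564223  -0.0680552   0.27870137] [-0.65108083  0.70849666 -0.13507051]
0.521 0 [556.7 -71.4 276.3]
0.521 0.05 [557.3 -76.3 271.6]
0.521 0.11 [558.  -81.9 265.6]
0.521 0.165 [558.6 -86.8 259.9]
0.521 0.22 [559.2 -91.4 254. ]
0.45 0.22 [ 560.2 -100.2  239.7]
0.4 0.22 [ 560.9 -105.8  229.3]
0.35 0.22 [ 561.5 -110.8  218.6]
0.3 0.22 [ 562.1 -115.4  207.7]
0.25 0.22 [ 562.6 -119.5  196.6]
0.2 0.22 [ 563.  -123.   185.6]
0.15 0.22 [ 563.4 -126.   175.1]
0.1 0.22 [ 563.7 -128.4  164.4]
0.05 0.22 [ 563.9 -130.3  153.5]
0.02 0.22 [ 564.  -131.1  147. ]
0 0.22 [ 564.1 -131.6  142.7]
-0.02 0.22 [ 564.1 -131.9  138.3]
```

View pics/s2.png

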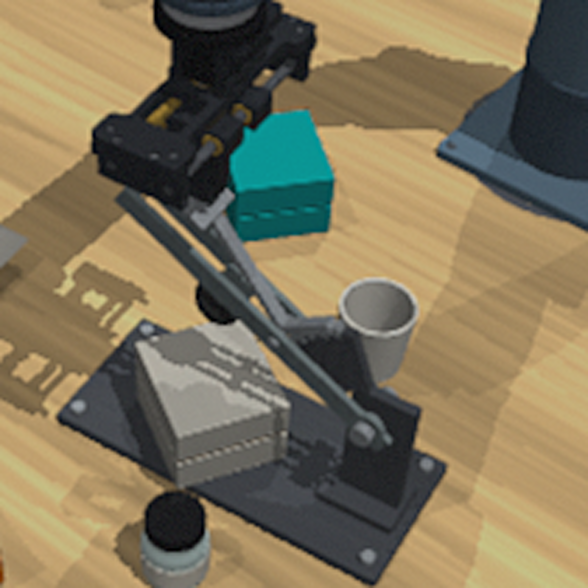

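Emit:
arm_command(
  increments="0 -3 -2 0 1;0 -2 -2 0 1;1 -2 -2 0 1;0 -2 -2 0 1;0 -2 -2 0 1;1 -2 -2 0 1;0 -2 -3 0 1;0 -2 -2 0 1;0 -2 -3 0 1;0 0 0 0 1",
)

```text
time: 4.25
eef_pos: [0.5587, -0.0875, 0.2587]
orientation: [1.119, 1.263, -1.119]
ft_force: [-0.6, -1.3, 4.2]
width: 0.0007
```

```bash
python3 - <<'E'
from h import *
import cv2
print(bot.state()["eef_pos"],bot.state()["ft_force"])
im=eyes.capture("scene"); cv2.imwrite("pics/s3.png",cv2.resize(im[90:300,220:430],None,fx=2.8,fy=2.8,interpolation=cv2.INTER_CUBIC))
E
```

```text
[ 0.55874474 -0.08753896  0.25868737] [-0.59163137 -1.32679925  4.20024342]
```

View pics/s3.png

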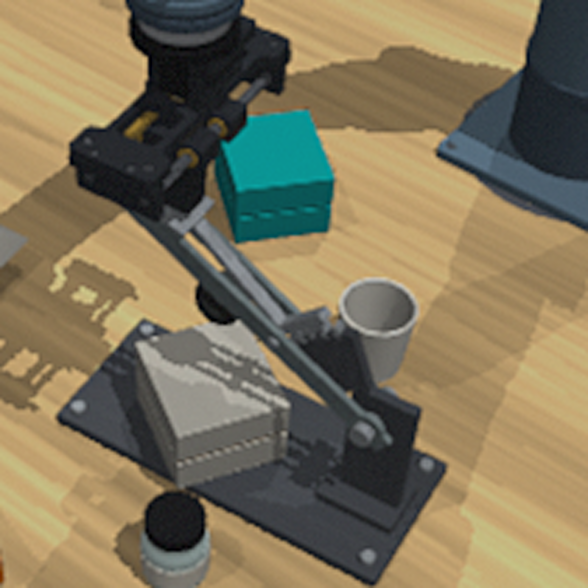

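Emit:
arm_command(
  increments="0 -2 -3 0 1;0 -2 -3 0 1;1 -2 -3 0 1;0 -2 -3 0 1;0 -2 -3 0 1;0 -2 -3 0 1;1 -2 -3 0 1;0 -1 -3 0 1;0 -2 -3 0 1;0 -1 -3 0 1",
)

```text
time: 5.3
eef_pos: [0.5611, -0.1057, 0.2293]
orientation: [1.119, 1.262, -1.118]
ft_force: [0.7, -1.9, 7.8]
width: 0.0003
```

Emit:
arm_command(
  increments="0 -2 -4 0 1;0 -2 -4 0 1;0 -2 -4 0 1;1 -2 -4 0 1;0 -1 -4 0 1;0 -2 -4 0 1;0 -1 -4 0 1;0 -2 -4 0 1;0 -1 -4 0 1;0 -1 -4 0 1",
)

```text
time: 6.3
eef_pos: [0.563, -0.1222, 0.1897]
orientation: [1.119, 1.26, -1.117]
ft_force: [2.9, -4.0, 7.4]
width: 0.0005
```

```bash
python3 - <<'E'
from h import *
import cv2
print(bot.state()["eef_pos"],bot.state()["ft_force"])
im=eyes.capture("scene"); cv2.imwrite("pics/s4.png",cv2.resize(im[90:300,220:430],None,fx=2.8,fy=2.8,interpolation=cv2.INTER_CUBIC))
E
```

```text
[ 0.56304814 -0.12223535  0.18968989] [ 2.92600903 -4.00614582  7.42648157]
```

View pics/s4.png

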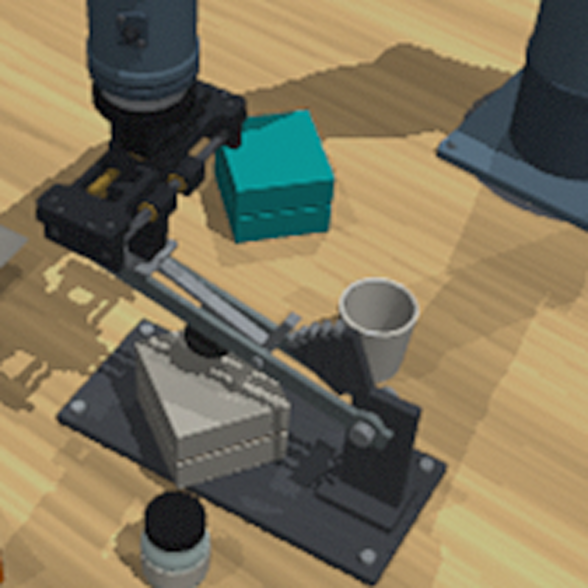

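Emit:
arm_command(
  increments="0 -1 -3 0 1;1 -1 -3 0 1;0 -1 -3 0 1;0 -1 -3 0 1;0 -1 -3 0 1;0 -1 -3 0 1;1 -1 -3 0 1;0 -1 -3 0 1;0 0 -3 0 1;0 -1 -3 0 1",
)

```text
time: 7.35
eef_pos: [0.5637, -0.13, 0.159]
orientation: [1.119, 1.264, -1.118]
ft_force: [0.6, 0.6, 5.5]
width: 0.0001
```

```bash
python3 - <<'E'
from h import *
import cv2
print(bot.state()["eef_pos"],bot.state()["ft_force"])
im=eyes.capture("scene"); cv2.imwrite("pics/s5.png",cv2.resize(im[90:300,220:430],None,fx=2.8,fy=2.8,interpolation=cv2.INTER_CUBIC))
E
```

```text
[ 0.56373046 -0.12995264  0.15898069] [0.56972898 0.57648084 5.49870804]
```

View pics/s5.png

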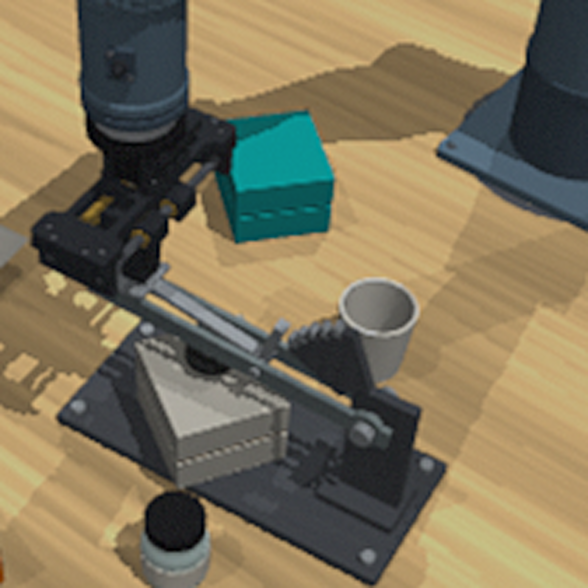

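Emit:
arm_command(
  increments="0 0 -2 0 1;0 -1 -2 0 1;0 0 -2 0 1;0 0 -2 0 1;0 -1 -2 0 1;0 0 -1 0 1;0 0 -1 0 1;0 0 -1 0 1;0 0 0 0 1;0 0 0 0 1",
)

```text
time: 8.4
eef_pos: [0.5639, -0.1319, 0.146]
orientation: [1.119, 1.264, -1.118]
ft_force: [1.6, -0.1, 5.3]
width: 0.0005
```

Emit:
arm_command(
  increments="0 0 -1 0 1;0 0 0 0 1;0 0 -1 0 1;0 0 0 0 1;0 0 -1 0 1;0 0 0 0 1;0 0 -1 0 1;0 0 0 0 1;0 0 0 0 1;0 0 0 0 1",
)

```text
time: 9.4
eef_pos: [0.5641, -0.1322, 0.143]
orientation: [1.12, 1.263, -1.118]
ft_force: [-0.6, 0.1, 13.2]
width: 0.0005
```

Emit:
arm_command(
  increments="0 0 -1 0 1;0 0 0 0 1;0 0 -1 0 1;0 0 0 0 1;0 0 0 0 1;0 0 0 0 1;0 0 0 0 1;0 0 0 0 1;0 0 0 0 1;0 0 0 0 1",
)

```text
time: 10.4
eef_pos: [0.5642, -0.1324, 0.142]
orientation: [1.12, 1.263, -1.117]
ft_force: [-3.8, 0.5, 22.4]
width: 0.0004
```

```bash
python3 - <<'E'
from h import *
import cv2
print(bot.state()["eef_pos"],bot.state()["ft_force"])
im=eyes.capture("scene"); cv2.imwrite("pics/s6.png",cv2.resize(im[90:300,220:430],None,fx=2.8,fy=2.8,interpolation=cv2.INTER_CUBIC))
E
```

```text
[ 0.56421951 -0.13239261  0.14204276] [-3.80751517  0.46938682 22.41473591]
```

View pics/s6.png

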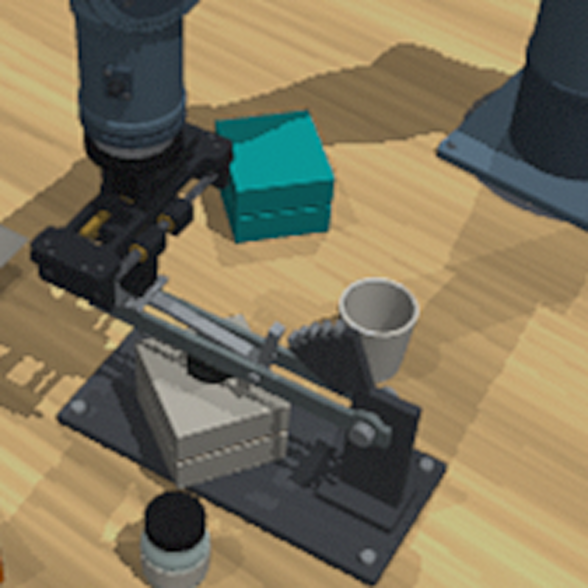

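The pad sits on the mould: the force rises steeply and z matches the level-arm value. Releasing now.

Emit:
arm_command(
  increments="0 0 2 0 1;0 1 3 0 1;0 1 4 0 1;0 1 5 0 1;0 1 5 0 1;0 1 6 0 1;0 0 8 0 1;0 0 12 0 1;0 0 20 0 1;0 0 20 0 1",
)

```text
time: 11.45
eef_pos: [0.5627, -0.1269, 0.2256]
orientation: [1.118, 1.266, -1.12]
ft_force: [-0.2, 0.8, 1.0]
width: 0.0005
```

Emit:
arm_command(
  increments="0 -20 10 0 1;-10 -25 10 0 1;-10 -25 10 0 1;-10 -25 5 0 1;-10 -25 0 0 1;-10 -20 0 0 1;-10 0 0 0 1;0 0 0 0 1;0 0 0 0 1;0 0 0 0 1",
)

```text
time: 12.45
eef_pos: [0.5042, -0.2655, 0.2597]
orientation: [1.118, 1.266, -1.117]
ft_force: [-0.0, 0.6, -0.0]
width: 0.0006
```

```bash
python3 - <<'E'
from h import *
import cv2
print(bot.state()["eef_pos"],bot.state()["ft_force"])
for n in("scene","top"):
    im=eyes.capture(n);cv2.imwrite(f"pics/{n}7.png",im)
    b=cv2.imread(f"pics/{n}0.png")
    y,x=(130,220) if n=="scene" else (110,170)
    cv2.imwrite(f"pics/{n}7c.png",cv2.resize(np.hstack([b[y:y+180,x:x+200],im[y:y+180,x:x+200]]),None,fx=2,fy=2,interpolation=cv2.INTER_CUBIC))
p=(0.55095519,-0.02478921,1.69327609,0.)
W,A=model(*p)
pl=[A(.2,.048,.022),A(.24,.048,.022),A(.24,.048,-.022),A(.2,.048,-.022),A(.265,.01,.017),A(.265,.01,-.017)]
for n in("scene","top"):print(n,proj(n,np.array(pl)).round(1).tolist())
E
```

```text
[ 0.50420943 -0.26546794  0.25972218] [-0.02877354  0.60211944 -0.00293456]
scene [[284.3, 182.7], [269.9, 176.2], [259.1, 187.5], [273.7, 194.4], [260.5, 184.8], [252.3, 193.4]]
top [[305.4, 198.6], [327.0, 196.2], [324.1, 172.8], [302.6, 175.2], [337.3, 195.0], [335.1, 177.7]]
```

View pics/scene7c.png

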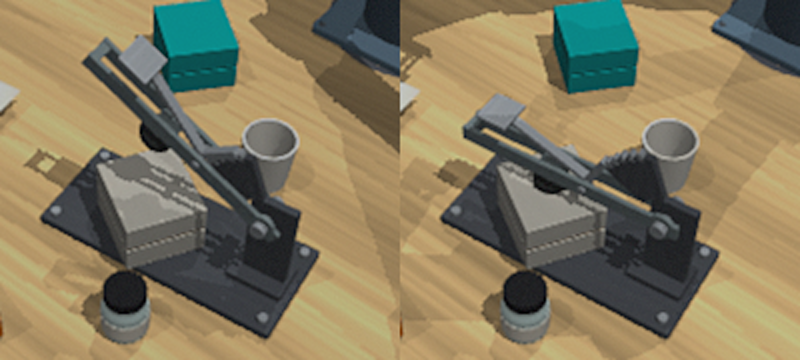

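View pics/top7c.png

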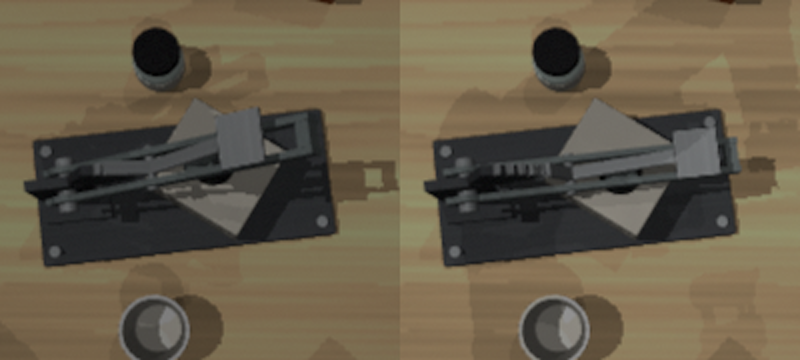

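```bash
python3 - <<'E'
import cv2,numpy as np
im=cv2.imread("pics/scene7.png");b=cv2.resize(im[90:300,220:430],None,fx=2.8,fy=2.8,interpolation=cv2.INTER_CUBIC)
a=cv2.imread("pics/s6.png")
c=lambda i:cv2.resize(i[250:450,100:400],None,fx=2.6,fy=1.5*1)
cv2.imwrite("pics/cmp.png",np.vstack([c(a),c(b)]))
g=lambda i:cv2.cvtColor(i,cv2.COLOR_BGR2GRAY)
# vertical shift of the near bar between pressed and released
for (x,y,w,h) in [(170,300,60,50),(260,355,60,50),(200,355,60,60),(140,400,80,60)]:
    r=cv2.matchTemplate(g(b)[y-12:y+h+12,x-12:x+w+12],g(a)[y:y+h,x:x+w],cv2.TM_CCOEFF_NORMED);_,v,_,l=cv2.minMaxLoc(r);print((x,y),v,(np.array(l)-12)/2.8)
E
```

```text
(170, 300) 0.6410010457038879 [4.28571429 1.07142857]
(260, 355) 0.9925024509429932 [0. 0.]
(200, 355) 0.9867034554481506 [0. 0.]
(140, 400) 0.9946228265762329 [0. 0.]
```

View pics/cmp.png

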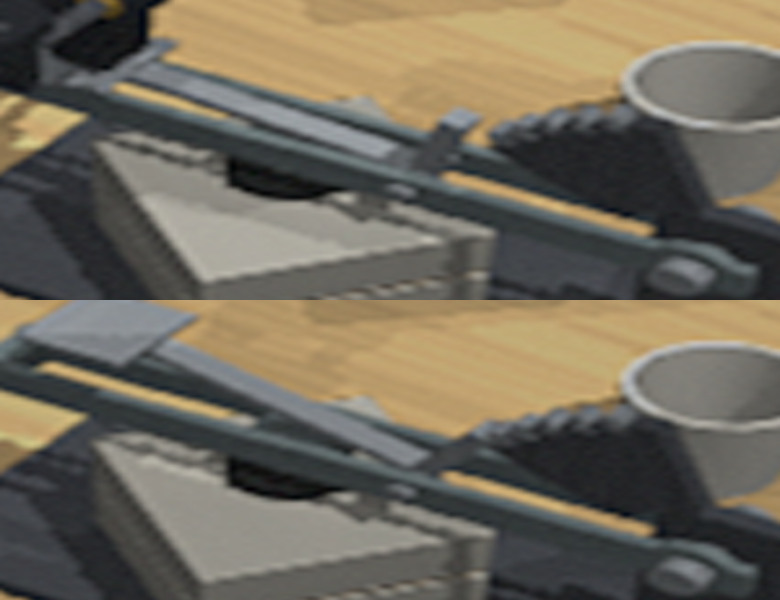

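The pad rests on the mould, the pawl is back home, and the bar and mould have not moved since the press (0 px). Handing in.

```bash
python3 -c "
from workcell import bot
print(bot.sign_off())"
```

```text
the job is handed in; nothing more can be done
None
```

The mould clamp is shut and the job is handed in; the hand-in gave no verdict, so the checks below are my own.

With the shut fingertips I pressed the thumb plate down at about 4 N, with the arm still raised at about 0.52 rad. Keeping it pressed, I followed the arm's arc down past the teeth at about 5–8 N. I stopped when the pad was firmly on the mould, at 22 N and with the TCP at z = 0.142 m. Then I lifted off and moved clear; the last move ended at 12.45 s.

**Last checks:**
- **Arm:** the pad sits on the mould and the bar did not move on release (0 px). The plate and arm end match the model for arm level and pawl home to within about 3 px. That is roughly the 0.025 rad tolerance, so this check alone does not prove the angle. The steep rise in force at the expected height supports it.
- **Pawl:** the thumb plate has sprung back up.
- **Mould, cup and jar:** all appear where they started in the before-and-after pictures. I did not check the ware closely at the end; the robot passed well above it.
- **Robot:** it touches nothing, and the wrist force is about 0.6 N, which is noise.

**Failed or disagreed:**
- The first camera fit put the plate about 4 mm off from what the wrist camera showed. I corrected this before pressing.
- One of four image patches in the final comparison matched poorly (0.64). I put that down to the gripper and plate being in it before release, and did not use it.

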